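# Hold a test disc under the spring press

### The arm

A 7-joint arm with a two-finger parallel gripper is mounted at the origin on the work surface. World frame = base frame: x ahead of the robot, y to its left, z up, the work surface at z = 0. Lengths are in m, angles in rad, forces in N, time in s.
With the tool pointing down it reaches from about 0.425 to 0.925 m from the base axis. Payload 6.8 kg.
Tool frame: the origin (TCP) lies midway between the tips of the shut fingers; the grasp point (between the pads) lies 19 mm behind it (bot.grip_depth is the distance from the TCP to the grasp point, in m); z points along the fingers, x is the direction in which the jaws open and shut, and the axes are right-handed (so a half turn about z gives the same grasp; the last joint's range is limited). The gripper opens to 88 mm and grips with 3 to 60 N. Pads are 20 mm wide; open, the fingers measure 115 mm over their backs; the gripper's body (75 mm by 178 mm) begins 61 mm behind the grasp point.
Start: joints at [-1.453, 0.477, 0.022, 1.555, -0.011, 1.109, -0.083], TCP at [0.151, 0.658, 0.223] pointing down, gripper open.
Joint ranges: [-2.96, 2.96], [-0.34, 2.1], [-1.41, 1.46], [0.24, 2.44], [-1.37, 4.51], [0.17, 1.92], [-2.96, 2.96]. Speed limits (rad/s): [2.39, 2.39, 3.14, 3.14, 3.14, 3.14, 3.14].

### API

Orientations are given as [roll, pitch, yaw] about the fixed x, y, z axes, in that order (R = Rz(yaw) Ry(pitch) Rx(roll)).
In Python, from bench import bot gives the robot as it stands.
- The arm moves only by the tool play_rows, never from a script. Its argument "increments" is a list of rows, each an object with "translation": the shift along the tool's x, y, z in cm, a list of three; "twist": the turn about the tool's z in degrees; "grip": the opening, from -1 (shut) to 1 (fully open). In form: [{"translation": [tx, ty, tz], "twist": twist, "grip": grip}, ...]. A call has exactly 5 rows; each row shifts and turns the commanded pose from where the row before left it, along the tool's axes as they then stand; what a row does not reach is not made up. A row lasts 1/10 s, in which the tool goes at most 50 mm and 8.59 degrees, less where a joint would pass 70% of its speed; a pose out of reach is approached as far as the arm can. A call with a gripper value outside its range is refused whole. The fingers move at their own pace and stop on an object; "force" is the grip in N (left out, the last holds). Time passes only in rows, so rows that do not move let the fingers close, or fill a call up. It gives the time, the measured TCP pose, the force and the opening at its end, in the units of the state.
- bot.get_obs(): the state, without advancing time (a new reading comes with each control period).
- bot.read_camera(name): name is "side" or "top"; returns a dict with "frame" (384x512x3 uint8, red, green, blue), "camera_matrix" (3x3 intrinsics, pixels), "k1" (the pictures are not rectified: a ray, as slopes to the right and down, at radius r is drawn at 1 + k1 r^2 times it, then the intrinsics apply), "R" (3x3) and "t" (3): a world point X has camera coordinates R X + t. Camera axes: x right, y down, z forward; pixel columns grow to the right and rows downward; lengths in m; the calibration is good to about 2 mm. A picture is of the moment at which its call begins. There is no depth.
- bot.hand_in(): hands the job in, once; it reports no verdict.
Trained networks look in a picture, given as the dict that the camera call returned (one of the last four; its "shot" number tells which), for a name from the list of things; names that differ only in an ending like _2 or _b are one class to them, and where a whole thing is asked for, a point or a joint stands for the part that bears it (a point fixed in the world has none). Each returns a list of dicts, best first, with "conf" (0 to 1); they miss things now and then, are a little off and sometimes report something else, mostly with a low value. They report only what shows in the picture. A call takes as long as a camera call. They do not tell look-alikes from the thing itself.
- bot.regions_of(picture, label): "pixels" (384x512 bool, what is visible of it) and "location" ([column, row] in pixels, amid what is visible of it).
The state is a dict: "t": time; "qpos": joint angles; "joint_velocities": joint speeds; "joint_torque": joint torques, N m; "eef_pos": TCP position; "ee_rot": TCP orientation; "force": force on the tool from outside, world axes, zero at the start; "torque": the same for the moment, N m; "gripper_width": opening from 0.0 (shut) to 1.0 (fully open).
Only numpy, scipy, OpenCV 4.12 (cv2) and the standard library are available. Lean on these libraries where they do the work, as an engineer would, in place of code of your own. Each camera call takes 0.05 s, during which the arm holds its last target.

### The job

Lay the orange test disc flat in the brass cup of the bench press's carriage, then push the carriage (the one with the red post) fully home under the press. Then press the yellow palm knob down 25 mm (5 mm more or less will do, but never beyond 35 mm), so that the spring foot bears on the disc, and finish while still holding it there: it springs back if let go. Leave the blue and white discs, the jar and the steel weight where they are.

Things in the scene. Friction and masses are not known exactly. Their poses are not given: they have to be found in the camera images.
- machine: Bench press: white base 180 (x) x 340 (y) x 30 mm high, fixed to the bench. Origin: centre of the base's underside; z up. Its y axis is the way the carriage travels going home. A portal spans the track at y = +100 mm: two steel posts of 16 mm diameter at x = -66 and +66 mm, and a white crossbar 160 (x) x 36 (y) mm from 108 to 138 mm above the bench. The gap between track and crossbar is too low for a gripper: load the cup out in the open.
- cup (a point): Centre of the flat floor of the shallow cup on the carriage, 48 mm above the bench, where the disc's underside goes. The cup is a brass rim of 50 mm inner and 58 mm outer diameter, 4 mm high; a gripped disc needs the fingertips above that rim. The cup is 150 mm from the press's axis when joint carriage reads 0, and right under the press when it reads 150 mm. The axes are parallel to the machine's.
- handle (a point): Grip point of the carriage's upright red post, 14 mm diameter, its top 104 mm above the bench and this point 90 mm above it; the top of the arm that bears it lies 43 mm below this point. It stands 90 mm from the cup's centre, on the machine's -y side. Push or pinch it.
- carriage (a joint): Travel of the carriage along the machine's +y in m: 0 = fully out, 0.150 = fully home, at its stop under the press. It stays where it is left (friction 1.5 N).
- knob_top (a point): Centre of the top of the yellow palm knob (42 mm diameter, flat top of 30 mm diameter) of the press's vertical plunger. It lies on the press's axis (machine x = 0, y = +100 mm), 204 mm above the bench when not pressed (the tallest thing here: travel clear over it), and goes down with the plunger.
- press (a joint): How far the plunger is pressed down, in m: 0 = up, 0.040 = bottom. A spring returns it: about 2.5 N starts it, 9 N at 25 mm, plus the force of the foot's spring on a disc (6 N at 25 mm): about 15 N in all at 25 mm. A green ring on the stem, 10 mm wide, starts 20 mm above the guide when the plunger is up: as it sinks into the guide the travel is right (20 to 30 mm).
- foot (a joint): How far the spring foot (26 mm disc under the plunger) is pushed up into the plunger, in m: 0 = free; 450 N/m. With the 24 mm disc in the cup and the carriage home the foot meets the disc at 14 mm of plunger travel, so it reads about 0.011 at 25 mm.
- orange_center (a point): Centre (half-way up) of the orange test disc: hard plastic, 40 mm diameter, 24 mm high, about 40 g, lying flat on the grey 3 mm mat, so 15 mm above the bench at the start. Any of the three places on the mat can be its own; the places are 80 mm apart in a row.
- blue_center (a point): Centre of the blue disc, same size, on the mat; leave alone.
- white_center (a point): Centre of the white disc, same size, on the mat; leave alone.
- mat: Grey mat 270 (x) x 100 (y) x 3 mm, fixed; the three discs lie in a row along its x axis. Origin: centre of its underside.
- jar_mid (a point): Middle of an amber jar, 52 mm diameter, 75 mm high, standing on the bench; leave alone.
- weight_mid (a point): Middle of a steel weight, 36 mm diameter, 46 mm high, standing on the bench; leave alone.
Things that resemble listed ones, but are neither listed nor needed, are in the scene too. Of the things that look like the part that bears orange_center, take the one that is farthest to the robot's right at the start.

How it is judged:
On the way, in this order (a step that is already met when the one before it is completed fails the run):
1. the orange disc lies flat in the carriage's cup (horizontal distance between orange_center and cup below 0.008 m and z of orange_center in the frame of cup between 0.009 and 0.0155 m and angle between orange_center's own z axis and vertical below 0.12 rad and value of joint carriage below 0.1 m), for 0.2 s.
2. the carriage is fully home with the disc in its cup, before the plunger is pressed (horizontal distance between orange_center and cup below 0.008 m and z of orange_center in the frame of cup between 0.009 and 0.0155 m and angle between orange_center's own z axis and vertical below 0.12 rad and value of joint carriage above 0.144 m and value of joint press below 0.01 m), for 0.2 s.
At the end, for the whole second after the job is handed in: The orange disc is flat in the cup (within 8 mm of its centre, tilt under 0.12 rad), the carriage is home (above 144 mm), the plunger is held 20 to 30 mm down with the foot pushed up over 3 mm by the disc, and the other discs, jar and weight are within 20 mm of where they were (horizontal distance between orange_center and cup below 0.008 m and z of orange_center in the frame of cup between 0.009 and 0.0155 m and angle between orange_center's own z axis and vertical below 0.12 rad and value of joint carriage above 0.144 m and value of joint press between 0.02 and 0.03 m and value of joint foot above 0.003 m and distance of each of blue_center, white_center, jar_mid, weight_mid from where it was at the start of the episode below 0.02 m); the arm keeps its last pose, push and grip.
It fails at once if the plunger is pressed beyond 35 mm (value of joint press above 0.035 m).
It fails at once if a bystander (blue or white disc, jar, weight) is moved more than 30 mm or tipped (distance of any of blue_center, white_center, jar_mid, weight_mid from where it was at the start of the episode above 0.03 m or angle between any of blue_center, white_center, jar_mid, weight_mid's own z axis and vertical above 0.5 rad).
It also fails if it takes over 61 s, if anything falls off the work surface, if the arm or the gripper's body presses on something with over 40 N, if the wrist force passes 120 N, or if a joint passes its speed limit or range.

## Working session

There is one attempt and no reset: what is moved stays moved. The work goes in short steps, Python scripts to look and compute and a tool call to move; the robot and the scene stay as the last step left them, time stands still between calls to the robot, and variables do not carry over. Pictures are saved under pics/ and viewed, and the job is handed in when it is done.

Besides the shell and the picture viewer there is one more tool, called after "Call:" as a command line: name --argument value ..., lists and objects as JSON in quotes. play_rows: Moves the arm, as the interface text tells. Its arguments: {"type":"object","properties":{"increments":{"type":"array","items":{"type":"object","properties":{"translation":{"type":"array","items":{"type":"number"}},"twist":{"type":"number"},"grip":{"type":"number"}}}},"force":{"type":"number"}},"required":["increments"]}

```bash
ls; mkdir -p pics
python3 - <<'E'
from bench import bot
import cv2,numpy as np
o=bot.get_obs()
for k,v in o.items(): print(k,np.round(v,3))
for n in ("top","side"):
    p=bot.read_camera(n)
    cv2.imwrite(f"pics/{n}0.png",p["frame"][:,:,::-1])
    print(n,p["camera_matrix"],p["k1"],p["R"],p["t"],p["shot"])
E
```

```text
pics
t 0.0
qpos [-1.453  0.478  0.022  1.556 -0.011  1.109 -0.083]
joint_velocities [-0.001 -0.001  0.    -0.     0.001 -0.    -0.001]
joint_torque [ 0.0000e+00 -5.8285e+01  1.5350e+00 -2.7261e+01 -5.4000e-02  1.7000e-02
  0.0000e+00]
eef_pos [0.151 0.657 0.222]
ee_rot [3.141e+00 2.000e-03 1.345e+00]
force [1.066 0.506 0.2  ]
torque [-0.018  0.01  -0.008]
gripper_width 0.999
top [[397.37870268   0.         254.25935654]
 [  0.         397.37870268 188.06607867]
 [  0.           0.           1.        ]] -0.09558000983200511 [[-0.01562152 -0.99987742  0.00105666]
 [-0.99738245  0.0155079  -0.07062404]
 [ 0.070599   -0.00215715 -0.99750245]] [-0.02784526  0.55674646  0.94859605] 1
side [[475.02200869   0.         256.46626078]
 [  0.         475.02200869 188.36974486]
 [  0.           0.           1.        ]] -0.12333854530187824 [[ 0.85000769 -0.52668917 -0.00924337]
 [-0.38173681 -0.60379211 -0.69979432]
 [ 0.36299301  0.59835909 -0.71428458]] [-0.47888221  0.26638666  0.97095993] 2
```

View pics/top0.png

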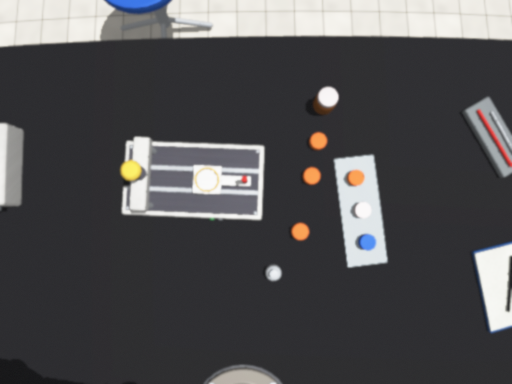

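View pics/side0.png

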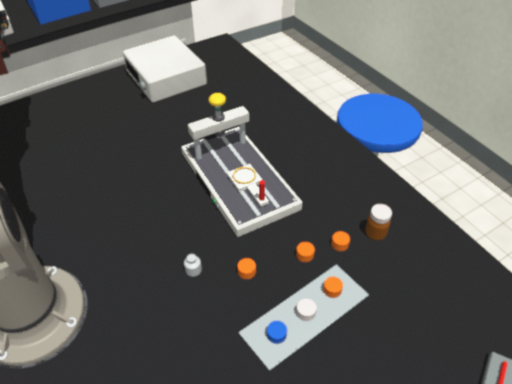

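The top view shows the robot at the bottom and the press centre-left, with the cup at about (207,180), the red post at (245,180) and the knob at (131,170). The orange disc on the mat at (356,178) is the one farthest to the robot's right. The other three orange discs at (318,140), (312,175) and (300,231) lie off the mat and are decoys.

```bash
cat > h.py <<'E'
import cv2,numpy as np
from bench import bot
def ray(p,uv):
    uv=np.asarray(uv,float).reshape(-1,1,2)
    n=cv2.undistortPoints(uv,p["camera_matrix"],np.array([p["k1"],0,0,0.]))[:,0]
    R=np.asarray(p["R"]);t=np.asarray(p["t"])
    d=np.c_[n,np.ones(len(n))]@R
    return -R.T@t,d
def atz(p,uv,z):
    c,d=ray(p,uv); return c+d*((z-c[2])/d[:,2])[:,None]
def proj(p,X):
    X=np.asarray(X,float).reshape(-1,3)
    r,_=cv2.Rodrigues(np.asarray(p["R"]))
    return cv2.projectPoints(X,r,np.asarray(p["t"]),p["camera_matrix"],np.array([p["k1"],0,0,0.]))[0][:,0]
def tri(p1,u1,p2,u2):
    a,d=ray(p1,u1);b,e=ray(p2,u2);d=d[0]/np.linalg.norm(d[0]);e=e[0]/np.linalg.norm(e[0])
    s=np.linalg.lstsq(np.c_[d,-e],b-a,rcond=None)[0]
    x,y=a+s[0]*d,b+s[1]*e
    return (x+y)/2,np.linalg.norm(x-y)
E
python3 - <<'E'
from h import *
P={n:bot.read_camera(n) for n in("top","side")}
Z=dict(orange_center=.015,blue_center=.015,white_center=.015,cup=.048,handle=.09,knob_top=.19,jar_mid=.037,weight_mid=.023,mat=.003,machine=.03)
for l,z in Z.items():
    for n,p in P.items():
        for r in bot.regions_of(p,l)[:5]:
            m=r["pixels"];ys,xs=np.nonzero(m)
            if len(xs)==0: continue
            c=(xs.mean(),ys.mean())
            print(l,n,round(r["conf"],2),np.round(r["location"],1),np.round(c,1),len(xs),np.round(atz(p,c,z)[0],3),(xs.min(),xs.max(),ys.min(),ys.max()))
E
```

```text
orange_center top 0.72 [310.3 175.8] [311.5 175.8] 231 [ 0.585 -0.178  0.015] (np.int64(303), np.int64(320), np.int64(168), np.int64(184))
orange_center top 0.7 [354.1 178.4] [355.1 178.2] 216 [ 0.577 -0.286  0.015] (np.int64(347), np.int64(364), np.int64(171), np.int64(186))
orange_center top 0.62 [316.8 140.9] [317.6 141.4] 205 [ 0.67  -0.195  0.015] (np.int64(310), np.int64(325), np.int64(134), np.int64(149))
orange_center top 0.53 [297.8 231.3] [300.1 230.6] 223 [ 0.451 -0.146  0.015] (np.int64(292), np.int64(308), np.int64(223), np.int64(238))
orange_center side 0.91 [332.8 285.8] [332.5 286.6] 313 [ 0.576 -0.286  0.015] (np.int64(324), np.int64(342), np.int64(277), np.int64(296))
orange_center side 0.78 [246.3 269.7] [246. 268.] 283 [ 0.446 -0.146  0.015] (np.int64(238), np.int64(254), np.int64(259), np.int64(277))
orange_center side 0.77 [338.4 239.2] [340.3 240.7] 280 [ 0.668 -0.197  0.015] (np.int64(332), np.int64(349), np.int64(231), np.int64(250))
orange_center side 0.76 [304.8 247.9] [305.3 251.4] 286 [ 0.582 -0.179  0.015] (np.int64(297), np.int64(314), np.int64(242), np
[... 2905 characters left out ...]
84), np.int64(200), np.int64(254), np.int64(275))
mat top 0.67 [354.5 211. ] [359.8 210.8] 3742 [ 0.497 -0.298  0.003] (np.int64(334), np.int64(386), np.int64(155), np.int64(266))
mat top 0.63 [212.4 182.6] [214.7 179.9] 1065 [0.579 0.061 0.003] (np.int64(192), np.int64(251), np.int64(166), np.int64(193))
mat side 0.77 [297.5 318.5] [301.4 317.5] 4609 [ 0.483 -0.305  0.003] (np.int64(239), np.int64(366), np.int64(265), np.int64(369))
machine top 0.97 [192.6 176.5] [192.2 179.3] 10346 [0.579 0.113 0.03 ] (np.int64(121), np.int64(263), np.int64(137), np.int64(219))
machine side 0.86 [237.1 174.5] [236.8 170.7] 8621 [0.577 0.118 0.03 ] (np.int64(181), np.int64(301), np.int64(93), np.int64(236))
```

Run:
```python
import cv2
a=cv2.imread("pics/top0.png")[125:230,110:280]; cv2.imwrite("pics/topz.png",cv2.resize(a,None,fx=4.7,fy=4.7,interpolation=cv2.INTER_CUBIC))
a=cv2.imread("pics/side0.png")[85:240,170:310]; cv2.imwrite("pics/sidez.png",cv2.resize(a,None,fx=3.8,fy=3.8,interpolation=cv2.INTER_CUBIC))
```

```text
(no output)
```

View pics/topz.png

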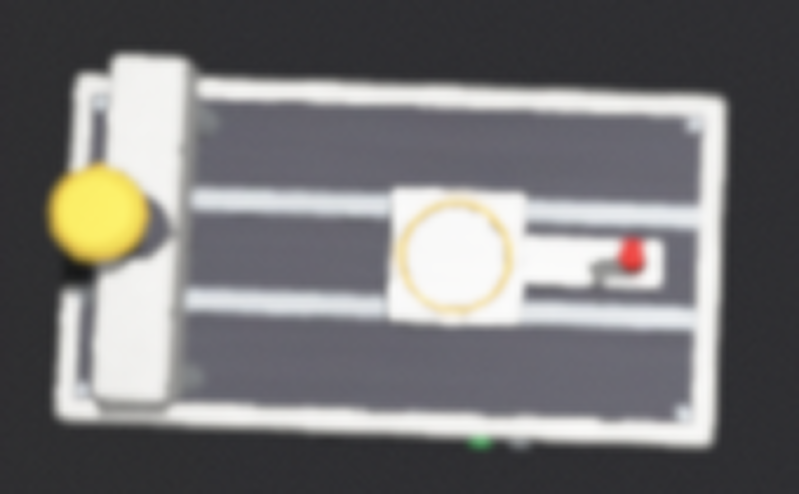

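View pics/sidez.png

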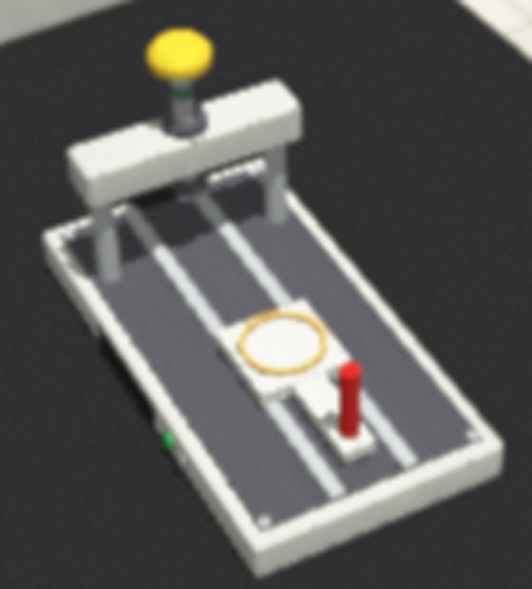

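```bash
cat > fit.py <<'E'
from h import *
from scipy.optimize import least_squares
P={n:bot.read_camera(n) for n in("top","side")}
def cm(p,lo,hi,box):
    f=cv2.cvtColor(p["frame"],cv2.COLOR_RGB2HSV); m=cv2.inRange(f,lo,hi)
    k=np.zeros_like(m);k[box[1]:box[3],box[0]:box[2]]=1
    return np.nonzero(m*k)[::-1]
bt=(110,125,280,230);bs=(170,85,310,240)
obs=[]
for n,b in(("top",(185,155,232,205)),("side",(225,160,265,192))):
    x,y=cm(P[n],(10,60,120),(28,255,255),b)
    c=cv2.fitEllipse(np.c_[x,y].astype(np.float32)); print(n,"ring",len(x),c)
    obs.append((n,"cup",0,0,.052,np.array(c[0])))
for n,b in(("top",bt),("side",bs)):
    x,y=cm(P[n],(23,120,120),(35,255,255),(110,150,150,190) if n=="top" else (200,85,230,115))
    print(n,"knob",len(x),x.mean(),y.mean(),x.min(),x.max(),y.min(),y.max())
    obs.append((n,"knob",0,0.1,.194,np.array([x.mean(),y.mean()])))
for n in P:
    f=cv2.cvtColor(P[n]["frame"],cv2.COLOR_RGB2HSV)
    x,y=cm(P[n],(170,130,80),(180,255,255),bt if n=="top" else bs)
    x2,y2=cm(P[n],(0,130,80),(6,255,255),bt if n=="top" else bs)
    x=np.r_[x,x2];y=np.r_[y,y2];print(n,"post",len(x),x.mean(),y.mean(),x.min(),x.max(),y.min(),y.max())
    obs.append((n,"post",0,-.09,.104 if n=="top" else .0755,np.array([x.mean(),y.mean()])))
s=4.7
for (u,v),(a,b) in zip([(80,75),(724,97),(712,444),(58,418)],[(.09,.17),(.09,-.17),(-.09,-.17),(-.09,.17)]):
    obs.append(("top","base",a,b,.03,np.array([u,v])/s+[109.9,124.9]))
def world(th,o):
    x,y,w,q=th; n,k,a,b,z,_=o
    if k in("cup","post"): b=b+(-.05+q)
    c,s_=np.cos(w),np.sin(w)
    return [x+c*a-s_*b,y+s_*a+c*b,z]
def res(th): return np.concatenate([proj(P[o[0]],world(th,o))[0]-o[5] for o in obs])
r=least_squares(res,[.577,.115,0,0],loss="soft_l1")
print(np.round(r.x,4)); 
for o,e in zip(obs,res(r.x).reshape(-1,2)): print(o[:5],np.round(o[5],1),np.round(e,2))
for k,b,z in(("cup",0,.048),("post",-.09,.09),("knob",.1,.204)): print(k,np.round(world(r.x,("",k,0,b,z,0)),4))
for n in P:
  for lab in ["orange_center"]:
    for g in bot.regions_of(P[n],lab): 
        l=atz(P[n],g["location"],.015)[0]
        if l[1]<-.25:
            x,y=cm(P[n],(4,150,100),(16,255,255),[int(v) for v in (g["location"][0]-16,g["location"][1]-16,g["location"][0]+16,g["location"][1]+16)])
            c=np.array([x.mean(),y.mean()]);print(n,c,len(x),atz(P[n],c,.015),atz(P[n],c,.023))
            # model centroid: silhouette of cylinder
            def sil(X):
                a=np.linspace(0,2*np.pi,60); 
                pts=np.r_[[[X[0]+.02*np.cos(t),X[1]+.02*np.sin(t),z] for t in a for z in(.003,.027)]]
                h=cv2.convexHull((proj(P[n],pts)).astype(np.float32)); M=cv2.moments(h); return np.array([M["m10"]/M["m00"],M["m01"]/M["m00"]])
            print(" sil fit",least_squares(lambda X:sil(X)-c,[.577,-.286],diff_step=1e-3).x)
E
python3 fit.py
```

```text
top ring 37 ((206.4425506591797, 178.9648895263672), (22.152868270874023, 23.04432487487793), 88.37992095947266)
side ring 120 ((244.02487182617188, 174.72181701660156), (15.71644401550293, 21.92681312561035), 88.39452362060547)
top knob 332 130.05421686746988 170.27710843373495 120 140 160 180
side knob 194 216.8659793814433 98.71134020618557 208 225 92 105
top post 19 243.8421052631579 178.73684210526315 242 245 176 181
side post 86 261.63953488372096 188.91860465116278 259 264 180 199
[ 0.5782  0.1126 -0.0531  0.0141]
('top', 'cup', 0, 0, 0.052) [206.4 179. ] [-0.26  0.42]
('side', 'cup', 0, 0, 0.052) [244.  174.7] [ 0.47 -0.87]
('top', 'knob', 0, 0.1, 0.194) [130.1 170.3] [0.95 0.18]
('side', 'knob', 0, 0.1, 0.194) [216.9  98.7] [0.62 0.74]
('top', 'post', 0, -0.09, 0.104) [243.8 178.7] [-0.16 -0.01]
('side', 'post', 0, -0.09, 0.0755) [261.6 188.9] [0.4  0.86]
('top', 'base', 0.09, 0.17, 0.03) [126.9 140.9] [-1.15 -0.11]
('top', 'base', 0.09, -0.17, 0.03) [263.9 145.5] [ 0.1  -0.08]
('top', 'base', -0.09, -0.17, 0.03) [261.4 219.4] [-0.02  0.29]
('top', 'base', -0.09, 0.17, 0.03) [122.2 213.8] [-0.99  0.22]
cup [0.5763 0.0768 0.048 ]
post [ 0.5715 -0.0131  0.09  ]
knob [0.5835 0.2125 0.204 ]
top [354.91715976 177.42011834] 169 [[ 0.579065   -0.28547624  0.015     ]] [[ 0.57831344 -0.28340698  0.023     ]]
 sil fit [ 0.57897573 -0.28517351]
side [332.43642612 286.50171821] 291 [[ 0.57634111 -0.2852525   0.015     ]] [[ 0.57243609 -0.28885131  0.023     ]]
 sil fit [ 0.57630791 -0.28521448]
```

Call:
play_rows --increments '[{"translation":[0,0,-1.5],"twist":0,"grip":0.4},{"translation":[-3,3,-1.5],"twist":0,"grip":0.4},{"translation":[-3.3,3.5,0],"twist":0,"grip":0.4},{"translation":[-3.3,3.5,0],"twist":0,"grip":0.4},{"translation":[-3.3,3.5,0],"twist":0,"grip":0.4}]' --force 20

```text
t: 1.9
eef_pos: [0.2548, 0.5008, 0.2541]
ee_rot: [3.141, -0.002, 1.345]
force: [0.7, 0.5, 0.1]
gripper_width: 0.7
```

Call:
play_rows --increments '[{"translation":[-3.4,3.6,0],"twist":0,"grip":0.4},{"translation":[-3.4,3.6,0],"twist":0,"grip":0.4},{"translation":[-3.4,3.6,0],"twist":0,"grip":0.4},{"translation":[-3.4,3.6,0],"twist":0,"grip":0.4},{"translation":[-3.4,3.6,0],"twist":0,"grip":0.4}]'

```text
t: 2.4
eef_pos: [0.3924, 0.2945, 0.2542]
ee_rot: [3.141, -0.002, 1.345]
force: [0.7, 0.8, 0.0]
gripper_width: 0.7
```

Call:
play_rows --increments '[{"translation":[-4,2.4,0],"twist":0,"grip":0.4},{"translation":[-4,2.4,0],"twist":0,"grip":0.4},{"translation":[-4,2.4,0],"twist":0,"grip":0.4},{"translation":[-4,2.4,0],"twist":0,"grip":0.4},{"translation":[-4,2.4,0],"twist":0,"grip":0.4}]'

```text
t: 2.9
eef_pos: [0.4641, 0.0725, 0.2541]
ee_rot: [3.14, -0.002, 1.345]
force: [0.9, 0.4, -0.1]
gripper_width: 0.703
```

Call:
play_rows --increments '[{"translation":[-4,2.4,0],"twist":0,"grip":0.4},{"translation":[-4,2.4,0],"twist":0,"grip":0.4},{"translation":[-4,2.4,0],"twist":0,"grip":0.4},{"translation":[-4,2.4,0],"twist":0,"grip":0.4},{"translation":[-4,2.4,0],"twist":0,"grip":0.4}]'

```text
t: 3.4
eef_pos: [0.5364, -0.1493, 0.2541]
ee_rot: [3.14, -0.001, 1.346]
force: [1.2, 0.2, 0.1]
gripper_width: 0.703
```

```bash
cat > to.py <<'E'
import sys,numpy as np
from bench import bot
# remaining move to world target, in tool axes, cm
o=bot.get_obs();tgt=np.array([float(v) for v in sys.argv[1:4]])
from scipy.spatial.transform import Rotation as Rn
R=Rn.from_euler("xyz",o["ee_rot"]).as_matrix()
d=R.T@(tgt-o["eef_pos"])*100
tw=None
if len(sys.argv)>4:
    tw=-np.degrees(float(sys.argv[4])-o["ee_rot"][2])
print(np.round(o["t"],2),"pos",np.round(o["eef_pos"],4),"rot",np.round(o["ee_rot"],3),"F",np.round(o["force"],1),"w",round(float(o["gripper_width"]),3),"q",np.round(o["qpos"],2))
print("tool cm",np.round(d,2),"norm",round(np.linalg.norm(d),2),"twist",tw)
E
python3 to.py .5775 -.285 .25
```

```text
3.4 pos [ 0.5364 -0.1493  0.2541] rot [ 3.140e+00 -1.000e-03  1.346e+00] F [1.2 0.2 0.1] w 0.703 q [-0.31  0.28  0.58  1.84 -0.17  1.08  1.68]
tool cm [-12.31   7.03   0.41] norm 14.18 twist None
```

Call:
play_rows --increments '[{"translation":[-4,2.3,0],"twist":0,"grip":0.4},{"translation":[-4,2.3,0],"twist":0,"grip":0.4},{"translation":[-4,2.3,3],"twist":0,"grip":0.4},{"translation":[0,0,5],"twist":0,"grip":0.4},{"translation":[0,0,0],"twist":0,"grip":0.4}]'

```text
t: 3.9
eef_pos: [0.5714, -0.2751, 0.1705]
ee_rot: [-3.132, -0.001, 1.343]
force: [-1.3, 1.1, -0.9]
gripper_width: 0.701
```

```bash
python3 to.py .5775 -.285 .01
python3 - <<'E'
from h import *
p=bot.read_camera("side");cv2.imwrite("pics/s1.png",p["frame"][:,:,::-1])
p=bot.read_camera("top");cv2.imwrite("pics/t1.png",p["frame"][:,:,::-1])
E
```

```text
3.9 pos [ 0.5714 -0.2751  0.1705] rot [-3.132e+00 -1.000e-03  1.343e+00] F [-1.3  1.1 -0.9] w 0.701 q [-0.05  0.52  0.56  1.73 -0.32  1.    1.97]
tool cm [-0.85  0.97 16.04] norm 16.09 twist None
```

View pics/s1.png

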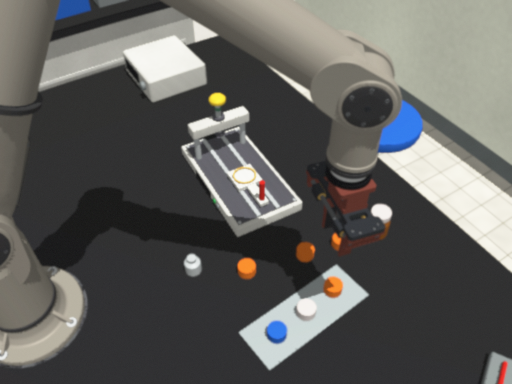

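The gripper hangs above the target disc, which shows at (333,287) in the side view. I'll line up and descend.

Call:
play_rows --increments '[{"translation":[-0.9,1.0,3],"twist":0,"grip":0.4},{"translation":[0,0,4],"twist":0,"grip":0.4},{"translation":[0,0,4],"twist":0,"grip":0.4},{"translation":[0,0,1],"twist":0,"grip":0.4},{"translation":[0,0,0],"twist":0,"grip":0.4}]'

```text
t: 4.5
eef_pos: [0.5833, -0.2861, 0.0566]
ee_rot: [3.141, -0.001, 1.347]
force: [0.7, -0.1, 0.1]
gripper_width: 0.703
```

```bash
python3 to.py .5775 -.285 .01
python3 - <<'E'
from h import *
p=bot.read_camera("side");cv2.imwrite("pics/s2.png",cv2.resize(p["frame"][200:360,220:430,::-1],None,fx=3.6,fy=3.6))
E
python3 to.py .5775 -.285 .01
```

```text
4.5 pos [ 0.5833 -0.2861  0.0566] rot [ 3.141e+00 -1.000e-03  1.347e+00] F [ 0.7 -0.1  0.1] w 0.703 q [ 0.02  0.67  0.48  1.77 -0.41  0.8   2.05]
tool cm [-0.03 -0.59  4.66] norm 4.7 twist None
4.55 pos [ 0.5841 -0.2869  0.0579] rot [3.139 0.    1.346] F [ 0.5 -0.3  0.4] w 0.701 q [ 0.02  0.67  0.48  1.77 -0.41  0.8   2.05]
tool cm [ 0.04 -0.69  4.79] norm 4.84 twist None
```

View pics/s2.png

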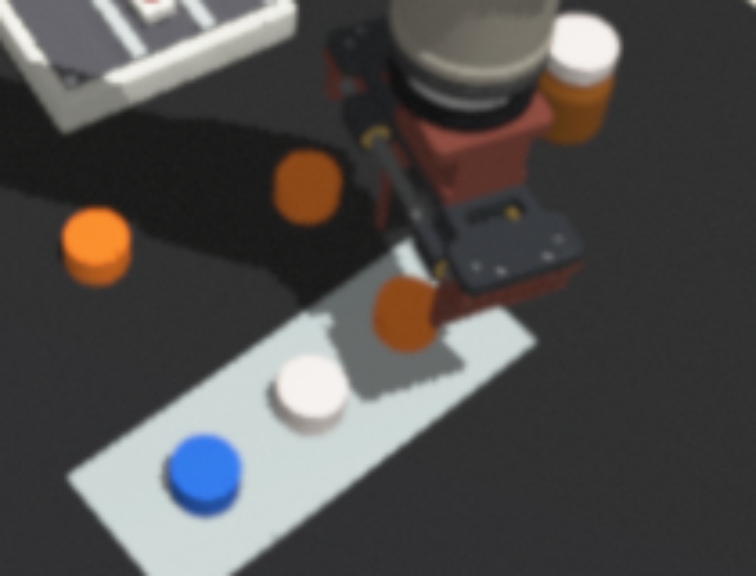

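The disc is between the open fingers, but the tool sits about 6 mm too far in +x. I'll correct that and go down.

Call:
play_rows --increments '[{"translation":[0,-0.6,1],"twist":0,"grip":0.4},{"translation":[0,0,1.5],"twist":0,"grip":0.4},{"translation":[0,0,1],"twist":0,"grip":0.4},{"translation":[0,0,0],"twist":0,"grip":0.4},{"translation":[0,0,0],"twist":0,"grip":0.4}]'

```text
t: 5.05
eef_pos: [0.5764, -0.2857, 0.02]
ee_rot: [-3.141, -0.0, 1.345]
force: [0.4, -0.3, 0.9]
gripper_width: 0.703
```

```bash
python3 to.py .5775 -.285 .01
```

```text
5.05 pos [ 0.5764 -0.2857  0.02  ] rot [-3.141 -0.     1.345] F [ 0.4 -0.3  0.9] w 0.703 q [ 0.04  0.71  0.45  1.79 -0.44  0.74  2.08]
tool cm [0.09 0.09 1.  ] norm 1.01 twist None
```

Call:
play_rows --increments '[{"translation":[0.1,0.1,0.6],"twist":0,"grip":0.4},{"translation":[0,0,0.3],"twist":0,"grip":0.4},{"translation":[0,0,0],"twist":0,"grip":0.4},{"translation":[0,0,0],"twist":0,"grip":-0.3},{"translation":[0,0,0],"twist":0,"grip":-0.3}]' --force 20

```text
t: 5.55
eef_pos: [0.5778, -0.285, 0.0115]
ee_rot: [3.141, 0.0, 1.345]
force: [0.5, -0.1, -0.6]
gripper_width: 0.558
```

Call:
play_rows --increments '[{"translation":[0,0,0],"twist":0,"grip":-0.3},{"translation":[0,0,0],"twist":0,"grip":-0.3},{"translation":[0,0,0],"twist":0,"grip":-0.3},{"translation":[0,0,0],"twist":0,"grip":-0.3},{"translation":[0,0,0],"twist":0,"grip":-0.3}]'

```text
t: 6.05
eef_pos: [0.5779, -0.285, 0.0116]
ee_rot: [3.141, 0.0, 1.345]
force: [-0.6, -1.1, 1.4]
gripper_width: 0.45
```

```bash
python3 to.py .5775 -.285 .01
```

```text
6.05 pos [ 0.5779 -0.285   0.0116] rot [3.141 0.    1.345] F [-0.6 -1.1  1.4] w 0.45 q [ 0.05  0.72  0.44  1.79 -0.45  0.72  2.08]
tool cm [-0.01 -0.04  0.16] norm 0.16 twist None
```

Call:
play_rows --increments '[{"translation":[0,0,-1],"twist":0,"grip":-0.3},{"translation":[0,0,-3],"twist":0,"grip":-0.3},{"translation":[0,0,-4],"twist":0,"grip":-0.3},{"translation":[0,0,-4],"twist":0,"grip":-0.3},{"translation":[0,0,-2],"twist":0,"grip":-0.3}]'

```text
t: 6.55
eef_pos: [0.5789, -0.2859, 0.1556]
ee_rot: [3.137, 0.001, 1.344]
force: [0.8, -0.1, 0.2]
gripper_width: 0.451
```

Call:
play_rows --increments '[{"translation":[4,-0.9,0],"twist":0,"grip":-0.3},{"translation":[4,-0.9,0],"twist":0,"grip":-0.3},{"translation":[4,-0.9,0],"twist":0,"grip":-0.3},{"translation":[4,-0.9,0],"twist":0,"grip":-0.3},{"translation":[4,-0.9,0],"twist":0,"grip":-0.3}]'

```text
t: 7.05
eef_pos: [0.5784, -0.0783, 0.152]
ee_rot: [3.141, -0.0, 1.345]
force: [0.9, 0.9, -0.5]
gripper_width: 0.447
```

```bash
python3 to.py .5763 .0768 .15 -.053
python3 - <<'E'
from h import *
p=bot.read_camera("side");cv2.imwrite("pics/s3.png",p["frame"][:,:,::-1])
E
```

```text
7.05 pos [ 0.5784 -0.0783  0.152 ] rot [ 3.141 -0.     1.345] F [ 0.9  0.9 -0.5] w 0.447 q [-0.39  0.45  0.55  1.88 -0.3   0.9   1.65]
tool cm [15.06 -3.68  0.21] norm 15.51 twist 80.08476262986387
```

View pics/s3.png

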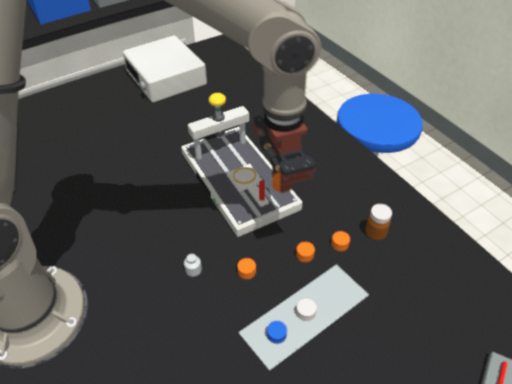

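The disc is in the gripper, seen at (277,180) just beyond the red post. I'll turn the jaws across the track before moving over the cup.

Call:
play_rows --increments '[{"translation":[0,0,0],"twist":8,"grip":-0.3},{"translation":[0,0,0],"twist":8,"grip":-0.3},{"translation":[0,0,0],"twist":8,"grip":-0.3},{"translation":[0,0,0],"twist":8,"grip":-0.3},{"translation":[0,0,0],"twist":8,"grip":-0.3}]'

```text
t: 7.6
eef_pos: [0.5786, -0.08, 0.1519]
ee_rot: [-3.141, -0.0, 0.641]
force: [0.3, -0.6, -1.7]
gripper_width: 0.453
```

Call:
play_rows --increments '[{"translation":[0,0,0],"twist":8,"grip":-0.3},{"translation":[0,0,0],"twist":8,"grip":-0.3},{"translation":[0,0,0],"twist":8,"grip":-0.3},{"translation":[0,0,0],"twist":8,"grip":-0.3},{"translation":[0,0,0],"twist":8,"grip":-0.3}]'

```text
t: 8.1
eef_pos: [0.5786, -0.0799, 0.1519]
ee_rot: [-3.141, -0.0, -0.057]
force: [-0.3, -0.8, 0.5]
gripper_width: 0.446
```

```bash
python3 to.py .5763 .0768 .15 -.053
```

```text
8.1 pos [ 0.5786 -0.0799  0.1519] rot [-3.141 -0.    -0.057] F [-0.3 -0.8  0.5] w 0.446 q [-0.63  0.56  0.91  1.89 -0.54  0.96  0.48]
tool cm [ -1.12 -15.63   0.2 ] norm 15.68 twist -0.2272818511711452
```

Call:
play_rows --increments '[{"translation":[-0.3,-4,0],"twist":0,"grip":-0.3},{"translation":[-0.3,-4,0],"twist":0,"grip":-0.3},{"translation":[-0.3,-4,0],"twist":0,"grip":-0.3},{"translation":[-0.2,-3.6,0],"twist":0,"grip":-0.3},{"translation":[0,0,0],"twist":0,"grip":-0.3}]'

```text
t: 8.6
eef_pos: [0.5756, 0.0833, 0.1511]
ee_rot: [-3.139, 0.001, -0.042]
force: [-0.2, 0.9, -0.9]
gripper_width: 0.453
```

Call:
play_rows --increments '[{"translation":[0,0,3],"twist":0,"grip":-0.3},{"translation":[0,0,2.5],"twist":0,"grip":-0.3},{"translation":[0,0,1],"twist":0,"grip":-0.3},{"translation":[0,0,0],"twist":0,"grip":-0.3},{"translation":[0,0,0],"twist":0,"grip":-0.3}]'

```text
t: 9.1
eef_pos: [0.5763, 0.0758, 0.0873]
ee_rot: [-3.141, -0.001, -0.052]
force: [-0.2, -0.2, -0.3]
gripper_width: 0.452
```

```bash
python3 to.py .5763 .0768 .0575 -.053
python3 - <<'E'
from h import *
for n,b in (("side",(170,85,310,240)),("top",(110,125,280,230))):
    p=bot.read_camera(n);cv2.imwrite(f"pics/{n}4.png",cv2.resize(p["frame"][b[1]:b[3],b[0]:b[2],::-1],None,fx=3.8,fy=3.8))
E
```

```text
9.1 pos [0.5763 0.0758 0.0873] rot [-3.141e+00 -1.000e-03 -5.200e-02] F [-0.2 -0.2 -0.3] w 0.452 q [-0.85  0.64  0.84  1.94 -0.64  0.85  0.29]
tool cm [-0.01 -0.1   2.98] norm 2.98 twist 0.05275998332525294
```

View pics/side4.png

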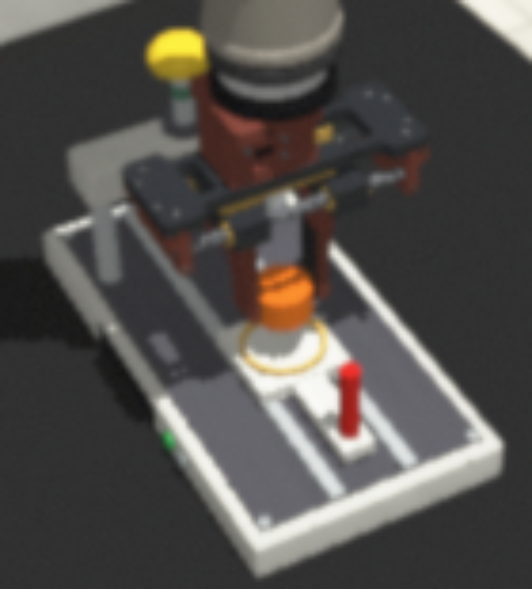

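View pics/top4.png

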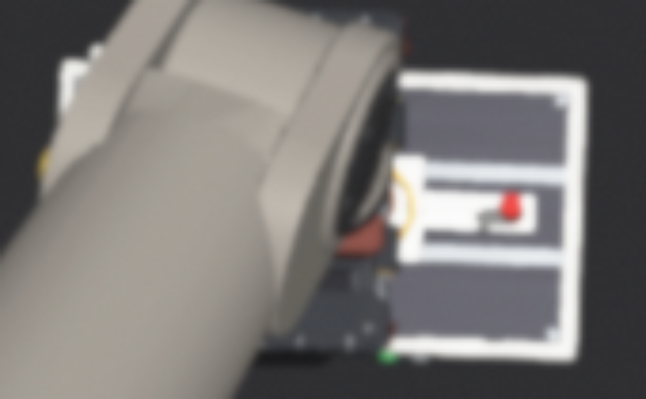

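Run:
```python
from h import *
p=bot.read_camera("side")
for X in([.5763,.0758,.0907],[.5763,.0768,.052]): print(proj(p,X), (proj(p,X)[0]-[170,85])*3.8)
```

```text
[[244.28257477 162.6611834 ]] [282.27378412 295.11249693]
[[244.50151149 173.84227692]] [283.10574366 337.60065228]
```

Call:
play_rows --increments '[{"translation":[0,0,1],"twist":0,"grip":-0.3},{"translation":[0,0,1],"twist":0,"grip":-0.3},{"translation":[0,0,0.6],"twist":0,"grip":-0.3},{"translation":[0,0,0.3],"twist":0,"grip":-0.3},{"translation":[0,0,0],"twist":0,"grip":-0.3}]'

```text
t: 9.75
eef_pos: [0.5754, 0.0763, 0.0569]
ee_rot: [3.141, 0.001, -0.051]
force: [-0.1, -0.0, -0.5]
gripper_width: 0.451
```

```bash
python3 to.py .5763 .0768 .0567 -.053
python3 - <<'E'
from h import *
for n,b in (("side",(170,85,310,240)),):
    p=bot.read_camera(n);cv2.imwrite(f"pics/{n}5.png",cv2.resize(p["frame"][b[1]:b[3],b[0]:b[2],::-1],None,fx=3.8,fy=3.8))
E
python3 to.py .5763 .0768 .0567 -.053
```

```text
9.75 pos [0.5754 0.0763 0.0569] rot [ 3.141e+00  1.000e-03 -5.100e-02] F [-0.1 -0.  -0.5] w 0.451 q [-0.82  0.68  0.8   1.95 -0.68  0.8   0.32]
tool cm [ 0.09 -0.06  0.02] norm 0.11 twist 0.08685666260790455
9.8 pos [0.5756 0.0763 0.0571] rot [ 3.141  0.    -0.052] F [ 1.1 -0.  -1. ] w 0.451 q [-0.82  0.68  0.8   1.95 -0.68  0.8   0.32]
tool cm [ 0.06 -0.06  0.04] norm 0.1 twist 0.08558491003884644
```

View pics/side5.png

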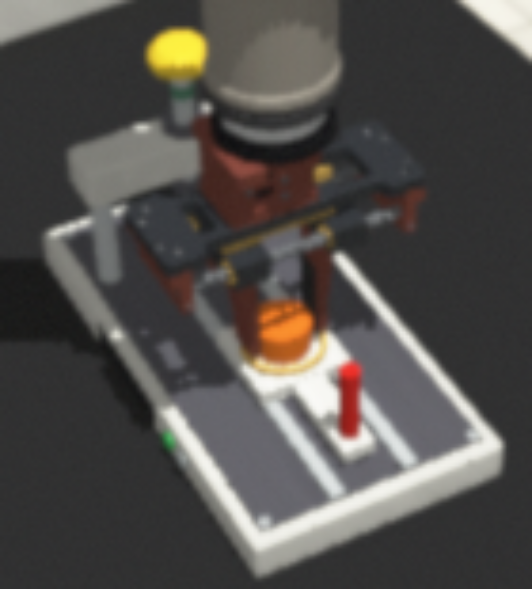

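The disc shows at (285,335) in the zoomed view, well inside the ring and at cup height. I'll release it and lift clear.

Call:
play_rows --increments '[{"translation":[0,0,0],"twist":0,"grip":0.1},{"translation":[0,0,0],"twist":0,"grip":0.2},{"translation":[0,0,0],"twist":0,"grip":0.3},{"translation":[0,0,0],"twist":0,"grip":0.3},{"translation":[0,0,0],"twist":0,"grip":0.3}]'

```text
t: 10.3
eef_pos: [0.5757, 0.0765, 0.0575]
ee_rot: [-3.142, -0.0, -0.051]
force: [0.9, -0.4, -0.2]
gripper_width: 0.647
```

Call:
play_rows --increments '[{"translation":[0,0,-2],"twist":0,"grip":0.3},{"translation":[0,0,-4],"twist":0,"grip":0.3},{"translation":[0,0,-4],"twist":0,"grip":0.3},{"translation":[0,3,0],"twist":0,"grip":-1},{"translation":[0,4,0],"twist":0,"grip":-1}]'

```text
t: 10.8
eef_pos: [0.5733, 0.0084, 0.1585]
ee_rot: [-3.14, -0.002, -0.046]
force: [0.8, -0.1, -0.4]
gripper_width: 0.506
```

Call:
play_rows --increments '[{"translation":[0,4,0],"twist":0,"grip":-1},{"translation":[0,3,0],"twist":0,"grip":-1},{"translation":[0,0,0],"twist":0,"grip":-1},{"translation":[0,0,0],"twist":0,"grip":-1},{"translation":[0,0,0],"twist":0,"grip":-1}]'

```text
t: 11.3
eef_pos: [0.5687, -0.0619, 0.1572]
ee_rot: [-3.141, 0.0, -0.05]
force: [-0.1, 0.8, 0.8]
gripper_width: 0.056
```

```bash
python3 to.py .5705 -.060 .08 -.053
python3 - <<'E'
from h import *
for n,b in (("side",(170,85,310,240)),("top",(110,125,280,230))):
    p=bot.read_camera(n);cv2.imwrite(f"pics/{n}6.png",cv2.resize(p["frame"][b[1]:b[3],b[0]:b[2],::-1],None,fx=3.8,fy=3.8))
E
python3 to.py .5705 -.060 .08 -.053
```

```text
11.3 pos [ 0.5687 -0.0619  0.1572] rot [-3.141  0.    -0.05 ] F [-0.1  0.8  0.8] w 0.056 q [-0.68  0.54  0.93  1.91 -0.53  0.96  0.45]
tool cm [ 0.17 -0.19  7.72] norm 7.72 twist 0.19861403835771263
11.4 pos [ 0.5687 -0.0617  0.1571] rot [-3.141  0.    -0.049] F [ 0.4  0.4 -0.1] w 0.005 q [-0.68  0.54  0.93  1.91 -0.53  0.96  0.45]
tool cm [ 0.17 -0.17  7.71] norm 7.72 twist 0.24200231433160246
```

View pics/side6.png

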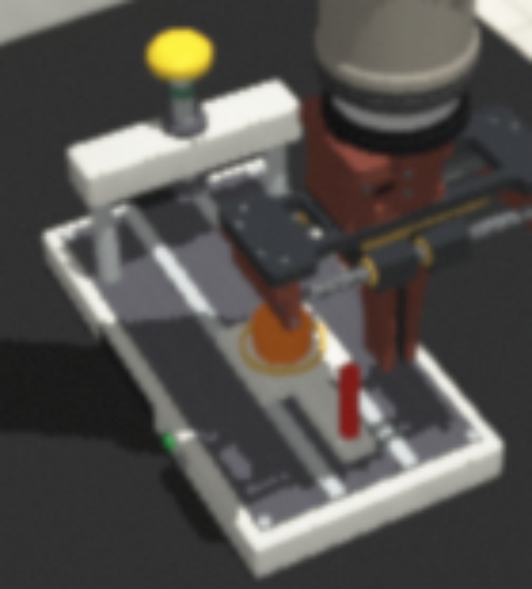

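View pics/top6.png

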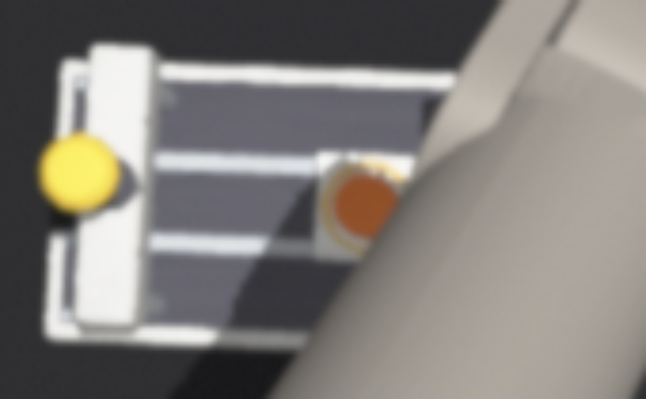

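The disc lies flat in the cup at (366,207) in the zoomed top view. I'll lower the shut fingers behind the red post and push.

Call:
play_rows --increments '[{"translation":[0.2,0.3,2.5],"twist":0,"grip":-1},{"translation":[0,0,3],"twist":0,"grip":-1},{"translation":[0,0,2.4],"twist":0,"grip":-1},{"translation":[0,0,0],"twist":0,"grip":-1},{"translation":[0,0,0],"twist":0,"grip":-1}]'

```text
t: 11.9
eef_pos: [0.5705, -0.066, 0.0786]
ee_rot: [3.141, 0.0, -0.05]
force: [0.6, 0.4, 0.9]
gripper_width: 0.003
```

```bash
python3 to.py .5778 .1056 .078 -.053
```

```text
11.9 pos [ 0.5705 -0.066   0.0786] rot [ 3.141  0.    -0.05 ] F [0.6 0.4 0.9] w 0.003 q [-0.59  0.64  0.82  1.96 -0.64  0.82  0.54]
tool cm [ -0.14 -17.17   0.06] norm 17.17 twist 0.152620937854406
```

Call:
play_rows --increments '[{"translation":[0,-1.5,0],"twist":0,"grip":-1},{"translation":[0,-1,0],"twist":0,"grip":-1},{"translation":[0,-1,0],"twist":0,"grip":-1},{"translation":[0,-1,0],"twist":0,"grip":-1},{"translation":[0,-1,0],"twist":0,"grip":-1}]'

```text
t: 12.4
eef_pos: [0.5737, -0.0108, 0.0789]
ee_rot: [3.141, -0.001, -0.051]
force: [-0.1, -1.6, 0.7]
gripper_width: 0.007
```

Call:
play_rows --increments '[{"translation":[0,-1.2,0],"twist":0,"grip":-1},{"translation":[0,-1.2,0],"twist":0,"grip":-1},{"translation":[0,-1.2,0],"twist":0,"grip":-1},{"translation":[0,-1.2,0],"twist":0,"grip":-1},{"translation":[0,-1.2,0],"twist":0,"grip":-1}]'

```text
t: 12.9
eef_pos: [0.5763, 0.0494, 0.0783]
ee_rot: [3.142, 0.0, -0.051]
force: [0.3, -1.8, 1.3]
gripper_width: 0.009
```

```bash
python3 to.py .5778 .1056 .078 -.053;python3 - <<'E'
from h import *
for n,b in (("side",(170,85,310,240)),):
    p=bot.read_camera(n);cv2.imwrite(f"pics/{n}7.png",cv2.resize(p["frame"][b[1]:b[3],b[0]:b[2],::-1],None,fx=3.8,fy=3.8))
E
```

```text
12.9 pos [0.5763 0.0494 0.0783] rot [ 3.142  0.    -0.051] F [ 0.3 -1.8  1.3] w 0.009 q [-0.79  0.65  0.83  1.95 -0.65  0.83  0.35]
tool cm [-0.14 -5.62  0.03] norm 5.62 twist 0.10631283306165193
```

View pics/side7.png

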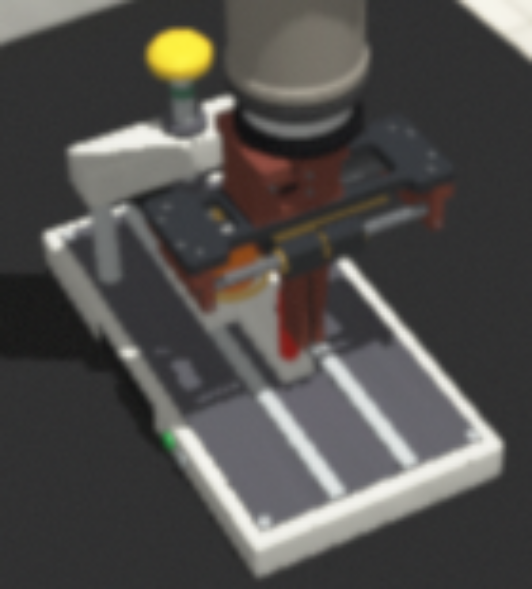

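The post rides ahead of the fingers and the force is about 1.8 N, which matches the carriage friction. I'll push on to the stop.

Call:
play_rows --increments '[{"translation":[0,-1.2,0],"twist":0,"grip":-1},{"translation":[0,-1.2,0],"twist":0,"grip":-1},{"translation":[0,-1.2,0],"twist":0,"grip":-1},{"translation":[0,-0.8,0],"twist":0,"grip":-1},{"translation":[0,-0.6,0],"twist":0,"grip":-1}]'

```text
t: 13.45
eef_pos: [0.5786, 0.0995, 0.0782]
ee_rot: [-3.141, 0.001, -0.05]
force: [-0.3, -2.2, -0.3]
gripper_width: 0.005
```

```bash
python3 to.py .5778 .1056 .078 -.053
```

```text
13.45 pos [0.5786 0.0995 0.0782] rot [-3.141e+00  1.000e-03 -5.000e-02] F [-0.3 -2.2 -0.3] w 0.005 q [-0.87  0.67  0.83  1.93 -0.66  0.85  0.26]
tool cm [-0.11 -0.61  0.02] norm 0.62 twist 0.15445305673729817
```

Call:
play_rows --increments '[{"translation":[0,-0.3,0],"twist":0,"grip":-1},{"translation":[0,-0.3,0],"twist":0,"grip":-1},{"translation":[0,-0.1,0],"twist":0,"grip":-1},{"translation":[0,0,0],"twist":0,"grip":-1},{"translation":[0,0,0],"twist":0,"grip":-1}]'

```text
t: 13.95
eef_pos: [0.5789, 0.1047, 0.0783]
ee_rot: [3.141, 0.0, -0.052]
force: [-1.0, -2.8, -1.4]
gripper_width: 0.005
```

Call:
play_rows --increments '[{"translation":[0,-0.2,0],"twist":0,"grip":-1},{"translation":[0,0,0],"twist":0,"grip":-1},{"translation":[0,0,0],"twist":0,"grip":-1},{"translation":[0,0,0],"twist":0,"grip":-1},{"translation":[0,0,0],"twist":0,"grip":-1}]'

```text
t: 14.45
eef_pos: [0.5789, 0.1049, 0.0783]
ee_rot: [3.139, 0.0, -0.053]
force: [-0.7, -7.0, -1.2]
gripper_width: 0.008
```

Call:
play_rows --increments '[{"translation":[0,-0.3,0],"twist":0,"grip":-1},{"translation":[0,0,0],"twist":0,"grip":-1},{"translation":[0,0,0],"twist":0,"grip":-1},{"translation":[0,0,0],"twist":0,"grip":-1},{"translation":[0,0,0],"twist":0,"grip":-1}]'

```text
t: 14.95
eef_pos: [0.5789, 0.105, 0.0783]
ee_rot: [3.136, 0.0, -0.055]
force: [-1.6, -13.5, -1.4]
gripper_width: 0.008
```

Call:
play_rows --increments '[{"translation":[0,0.6,0],"twist":0,"grip":-1},{"translation":[0,2,0],"twist":0,"grip":-1},{"translation":[0,3,0],"twist":0,"grip":-1},{"translation":[0,1,-1],"twist":0,"grip":-1},{"translation":[0,0,0],"twist":0,"grip":-1}]'

```text
t: 15.45
eef_pos: [0.5772, 0.0432, 0.0902]
ee_rot: [-3.141, -0.003, -0.054]
force: [-0.1, -0.1, -0.2]
gripper_width: 0.006
```

```bash
python3 to.py .5835 .2125 .23 -.053;python3 - <<'E'
from h import *
for n,b in (("side",(170,85,310,240)),("top",(110,125,280,230))):
    p=bot.read_camera(n);cv2.imwrite(f"pics/{n}8.png",cv2.resize(p["frame"][b[1]:b[3],b[0]:b[2],::-1],None,fx=3.8,fy=3.8))
E
```

```text
15.45 pos [0.5772 0.0432 0.0902] rot [-3.141e+00 -3.000e-03 -5.400e-02] F [-0.1 -0.1 -0.2] w 0.006 q [-0.8   0.64  0.85  1.94 -0.64  0.85  0.34]
tool cm [ -0.26 -16.95 -13.97] norm 21.97 twist -0.08219540637377874
```

View pics/side8.png

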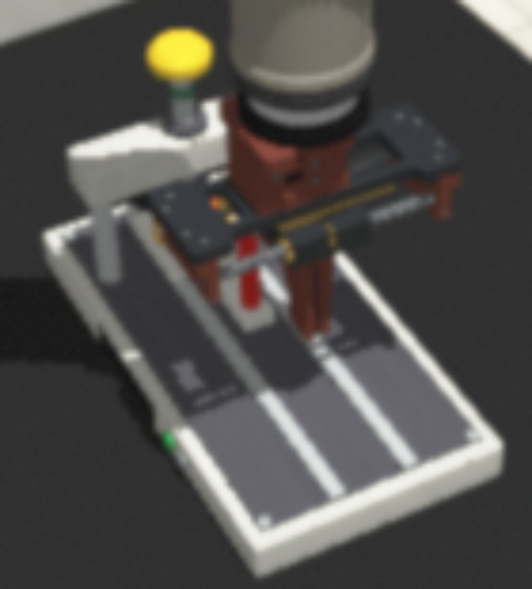

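View pics/top8.png

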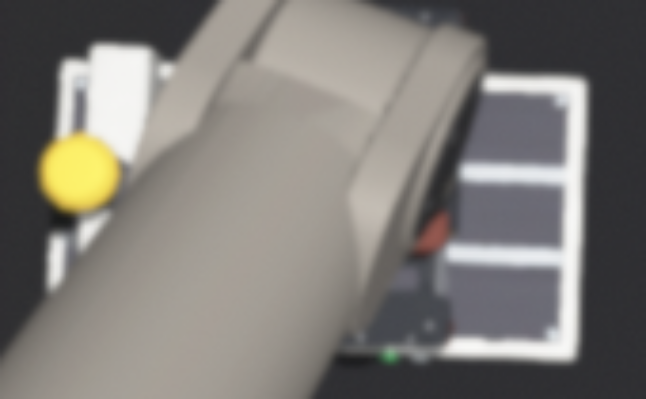

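Call:
play_rows --increments '[{"translation":[0,0,-4],"twist":0,"grip":-1},{"translation":[0,0,-4],"twist":0,"grip":-1},{"translation":[0,0,-4],"twist":0,"grip":-1},{"translation":[0,0,-4],"twist":0,"grip":-1},{"translation":[0,0,0],"twist":0,"grip":-1}]'

```text
t: 16.05
eef_pos: [0.5792, 0.0461, 0.2533]
ee_rot: [-3.139, -0.008, -0.049]
force: [0.9, -0.0, 1.2]
gripper_width: 0.006
```

```bash
python3 to.py .5835 .2125 .23 -.053;python3 - <<'E'
from h import *
P={}
for n,b in (("side",(170,85,310,240)),("top",(110,125,280,230))):
    p=P[n]=bot.read_camera(n);cv2.imwrite(f"pics/{n}9.png",cv2.resize(p["frame"][b[1]:b[3],b[0]:b[2],::-1],None,fx=3.8,fy=3.8))
print(tri(P["top"],[130.05,170.28],P["side"],[216.87,98.7]))
for z in(.19,.194,.198): print(atz(P["top"],[130.05,170.28],z),atz(P["side"],[216.87,98.7],z))
E
```

```text
16.05 pos [0.5792 0.0461 0.2533] rot [-3.139 -0.008 -0.049] F [ 0.9 -0.   1.2] w 0.006 q [-0.95  0.45  1.04  1.8  -0.43  1.13  0.19]
tool cm [ -0.4  -16.63   2.38] norm 16.81 twist 0.24345701193950364
(array([0.58331614, 0.21426757, 0.19528641]), np.float64(0.0008978809432022385))
[[0.58435471 0.21572051 0.19      ]] [[0.58624211 0.22138449 0.19      ]]
[[0.58386967 0.2144628  0.194     ]] [[0.58373339 0.21616957 0.194     ]]
[[0.58338464 0.2132051  0.198     ]] [[0.58122468 0.21095465 0.198     ]]
```

View pics/side9.png

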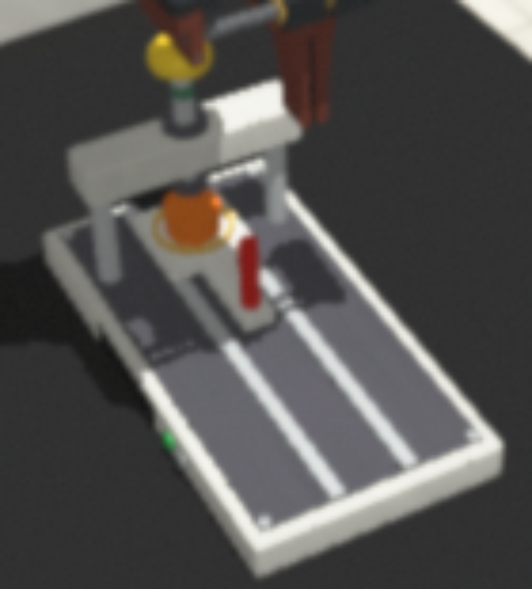

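View pics/top9.png

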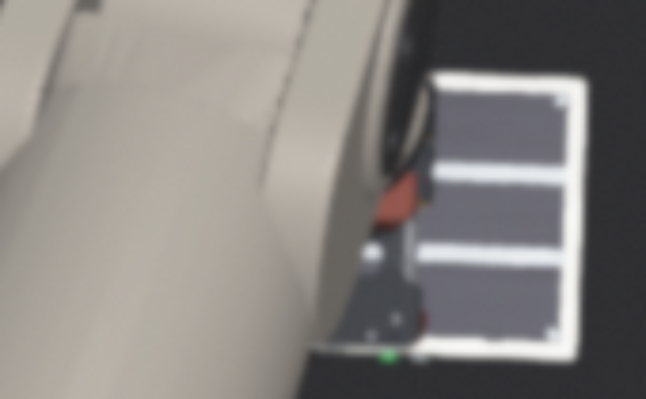

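The disc is in the cup at (190,220) right under the foot, and the carriage is at its stop. Next I'll move over the knob.

Call:
play_rows --increments '[{"translation":[0,-4.5,0],"twist":0,"grip":-1},{"translation":[0,-4.5,0],"twist":0,"grip":-1},{"translation":[0,-4.5,0],"twist":0,"grip":-1},{"translation":[0,-3.2,0],"twist":0,"grip":-1},{"translation":[0,0,0],"twist":0,"grip":-1}]'

```text
t: 16.65
eef_pos: [0.5828, 0.219, 0.2454]
ee_rot: [3.141, 0.004, -0.041]
force: [0.4, 0.1, -0.5]
gripper_width: 0.007
```

Call:
play_rows --increments '[{"translation":[0,0,1],"twist":0,"grip":-1},{"translation":[0,0,1],"twist":0,"grip":-1},{"translation":[0,0,0],"twist":0,"grip":-1},{"translation":[0,0,0],"twist":0,"grip":-1},{"translation":[0,0,0],"twist":0,"grip":-1}]'

```text
t: 17.15
eef_pos: [0.5848, 0.2103, 0.2286]
ee_rot: [-3.141, -0.0, -0.053]
force: [-0.1, 0.1, 1.2]
gripper_width: 0.003
```

```bash
python3 to.py .5835 .2135 .21 -.053;python3 - <<'E'
from h import *
P={}
for n,b in (("side",(170,45,310,200)),):
    p=P[n]=bot.read_camera(n);cv2.imwrite(f"pics/{n}10.png",cv2.resize(p["frame"][b[1]:b[3],b[0]:b[2],::-1],None,fx=3.8,fy=3.8))
E
```

```text
17.15 pos [0.5848 0.2103 0.2286] rot [-3.141 -0.    -0.053] F [-0.1  0.1  1.2] w 0.003 q [-1.13  0.55  0.99  1.73 -0.51  1.14 -0.04]
tool cm [-0.15 -0.31  1.86] norm 1.89 twist 0.02042153785791571
```

View pics/side10.png

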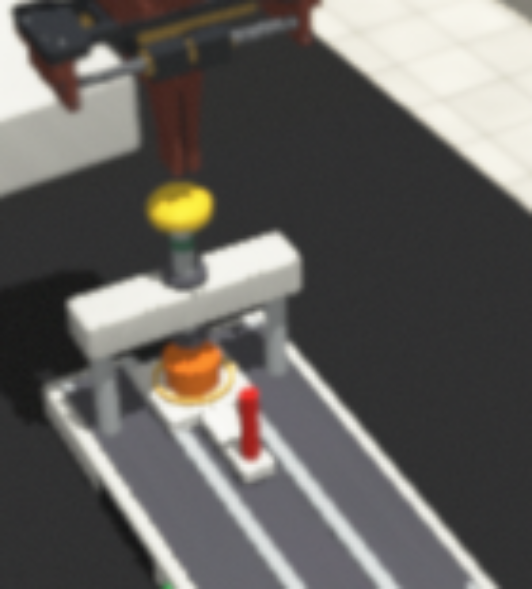

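Call:
play_rows --increments '[{"translation":[-0.1,-0.3,1],"twist":0,"grip":-1},{"translation":[0,0,0.8],"twist":0,"grip":-1},{"translation":[0,0,0],"twist":0,"grip":-1},{"translation":[0,0,0],"twist":0,"grip":-1},{"translation":[0,0,0],"twist":0,"grip":-1}]'

```text
t: 17.7
eef_pos: [0.5839, 0.2141, 0.2105]
ee_rot: [3.142, -0.0, -0.051]
force: [-0.3, 0.2, -0.1]
gripper_width: 0.001
```

Call:
play_rows --increments '[{"translation":[0,0,0.3],"twist":0,"grip":-1},{"translation":[0,0,0.3],"twist":0,"grip":-1},{"translation":[0,0,0],"twist":0,"grip":-1},{"translation":[0,0,0],"twist":0,"grip":-1},{"translation":[0,0,0],"twist":0,"grip":-1}]'

```text
t: 18.2
eef_pos: [0.5839, 0.2143, 0.2045]
ee_rot: [-3.141, -0.0, -0.051]
force: [-0.2, -0.3, 1.0]
gripper_width: 0.006
```

Call:
play_rows --increments '[{"translation":[0,0,0.3],"twist":0,"grip":-1},{"translation":[0,0,0.3],"twist":0,"grip":-1},{"translation":[0,0,0],"twist":0,"grip":-1},{"translation":[0,0,0],"twist":0,"grip":-1},{"translation":[0,0,0],"twist":0,"grip":-1}]'

```text
t: 18.7
eef_pos: [0.5839, 0.2142, 0.1986]
ee_rot: [-3.141, -0.0, -0.051]
force: [0.6, -0.6, 4.3]
gripper_width: 0.002
```

```bash
python3 to.py .5835 .2135 .179 -.053
```

```text
18.7 pos [0.5839 0.2142 0.1986] rot [-3.141 -0.    -0.051] F [ 0.6 -0.6  4.3] w 0.002 q [-1.12  0.58  0.96  1.76 -0.54  1.09 -0.02]
tool cm [-0.04  0.07  1.96] norm 1.96 twist 0.09614816164218322
```

Call:
play_rows --increments '[{"translation":[0,0,0.3],"twist":0,"grip":-1},{"translation":[0,0,0.3],"twist":0,"grip":-1},{"translation":[0,0,0.3],"twist":0,"grip":-1},{"translation":[0,0,0],"twist":0,"grip":-1},{"translation":[0,0,0],"twist":0,"grip":-1}]'

```text
t: 19.2
eef_pos: [0.5839, 0.2143, 0.1897]
ee_rot: [-3.141, -0.0, -0.051]
force: [-0.8, -0.8, 7.3]
gripper_width: 0.008
```

Call:
play_rows --increments '[{"translation":[0,0,0.3],"twist":0,"grip":-1},{"translation":[0,0,0.3],"twist":0,"grip":-1},{"translation":[0,0,0.2],"twist":0,"grip":-1},{"translation":[0,0,0],"twist":0,"grip":-1},{"translation":[0,0,0],"twist":0,"grip":-1}]'

```text
t: 19.7
eef_pos: [0.584, 0.2142, 0.1824]
ee_rot: [-3.141, -0.0, -0.051]
force: [-4.3, -0.6, 12.7]
gripper_width: 0.009
```

```bash
python3 to.py .5835 .2135 .179 -.053
```

```text
19.7 pos [0.584  0.2142 0.1824] rot [-3.141 -0.    -0.051] F [-4.3 -0.6 12.7] w 0.009 q [-1.1   0.6   0.95  1.77 -0.55  1.06 -0.01]
tool cm [-0.05  0.08  0.34] norm 0.36 twist 0.0935411777573637
```

Call:
play_rows --increments '[{"translation":[0,0,0.2],"twist":0,"grip":-1},{"translation":[0,0,0.1],"twist":0,"grip":-1},{"translation":[0,0,0],"twist":0,"grip":-1},{"translation":[0,0,0],"twist":0,"grip":-1},{"translation":[0,0,0],"twist":0,"grip":-1}]'

```text
t: 20.2
eef_pos: [0.584, 0.2142, 0.1797]
ee_rot: [-3.14, -0.0, -0.051]
force: [-4.6, 0.1, 15.0]
gripper_width: 0.009
```

```bash
python3 to.py .5835 .2135 .179 -.053;python3 - <<'E'
from h import *
P={}
for n,b in (("side",(170,45,310,200)),):
    p=P[n]=bot.read_camera(n);cv2.imwrite(f"pics/{n}11.png",cv2.resize(p["frame"][b[1]:b[3],b[0]:b[2],::-1],None,fx=3.8,fy=3.8,interpolation=cv2.INTER_CUBIC))
E
python3 to.py .5835 .2135 .179 -.053
```

```text
20.2 pos [0.584  0.2142 0.1797] rot [-3.14  -0.    -0.051] F [-4.6  0.1 15. ] w 0.009 q [-1.1   0.6   0.95  1.77 -0.56  1.06 -0.  ]
tool cm [-0.05  0.08  0.07] norm 0.12 twist 0.09187240215245913
20.25 pos [0.584  0.2142 0.1797] rot [-3.14  -0.    -0.051] F [-4.1  0.1 14.5] w 0.005 q [-1.1   0.6   0.95  1.77 -0.56  1.06 -0.  ]
tool cm [-0.05  0.08  0.07] norm 0.11 twist 0.09181485361876117
```

View pics/side11.png

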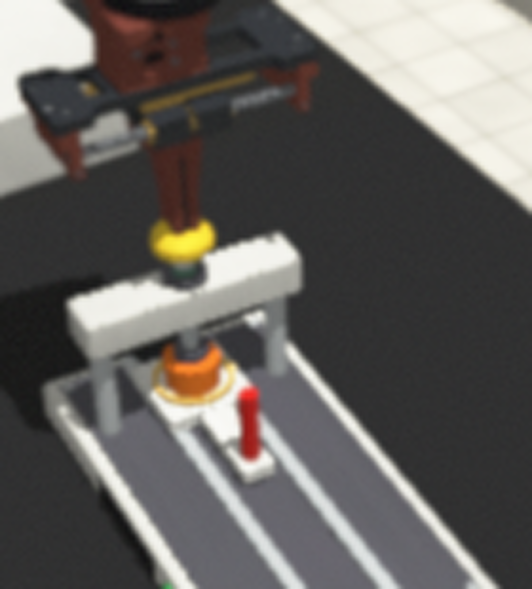

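```bash
python3 - <<'E'
from h import *
p=bot.read_camera("side");q=bot.read_camera("top")
f=p["frame"][95:150,195:245,::-1];cv2.imwrite("pics/z12.png",cv2.resize(f,None,fx=10,fy=10,interpolation=cv2.INTER_CUBIC))
for z in(.204,.184,.179,.174): print(z,proj(p,[.5835,.2135,z]))
from fit import *
E
python3 to.py .5835 .2135 .179 -.053
```

```text
0.204 [[217.03341308  95.89776604]]
0.184 [[217.55839268 102.56600158]]
0.179 [[217.68807393 104.20996821]]
0.174 [[217.8171355  105.84481928]]
20.45 pos [0.584  0.2142 0.1797] rot [-3.14  -0.    -0.051] F [-4.8 -1.1 14.9] w 0.006 q [-1.1   0.6   0.95  1.77 -0.56  1.06 -0.  ]
tool cm [-0.05  0.07  0.07] norm 0.11 twist 0.09021348335981112Traceback (most recent call last):
  File "<stdin>", line 5, in <module>
  File "fit.py", line 12, in <module>
    c=cv2.fitEllipse(np.c_[x,y].astype(np.float32)); print(n,"ring",len(x),c)
cv2.error: OpenCV(4.12.0) /io/opencv/modules/imgproc/src/shapedescr.cpp:361: error: (-201:Incorrect size of input array) There should be at least 5 points to fit the ellipse in function 'fitEllipseNoDirect'
```

View pics/z12.png

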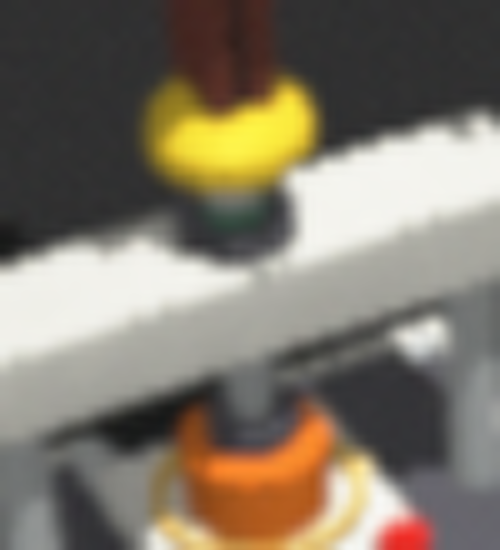

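Run:
```python
from h import *
p=bot.read_camera("side")
for l,z in(("blue_center",.015),("white_center",.015),("jar_mid",.037),("weight_mid",.023)):
    for r in bot.regions_of(p,l)[:2]:
        ys,xs=np.nonzero(r["pixels"]); print(l,round(r["conf"],2),np.round(atz(p,(xs.mean(),ys.mean()),z)[0],3))
o=bot.get_obs();print(o["t"],np.round(o["eef_pos"],4),np.round(o["force"],1))
print(bot.hand_in())
```

```text
blue_center 0.76 [ 0.419 -0.31   0.015]
blue_center 0.65 [ 0.782 -0.2    0.015]
white_center 0.6 [0.598 0.249 0.015]
white_center 0.52 [ 0.496 -0.3    0.015]
jar_mid 0.89 [ 0.766 -0.213  0.037]
weight_mid 0.67 [ 0.347 -0.082  0.023]
20.7 [0.584  0.2142 0.1797] [-5.3 -0.2 15. ]
the job is handed in; nothing more can be done
None
```

I laid the orange disc (the one on the mat, farthest to the robot's right) flat in the cup and pushed the carriage to its stop. I then pressed the knob with the shut fingers and handed the job in at 20.7 s while still holding it. No verdict is given, so these are my own last checks:

- **Press travel:** the fingertip was at z = 0.1797 m, so the plunger was about 24.3 mm down. The upward force of 15.0 N fits the 15 N expected at 25 mm. The green ring was partly sunk in the guide.
- **Foot on disc:** the side view shows the foot bearing on the disc. From the press travel it should be pushed up about 10 mm, but I did not measure that directly.
- **Carriage:** the fingers stopped within 1 mm of the predicted home position, and the push force rose to 13.5 N with no further movement.
- **Disc in the cup:** it looked flat and inside the brass rim before and during pressing. Before I set it down it looked up to about 3 mm off the cup's centre, within the 8 mm allowed.
- **Bystanders:** the blue and white discs, jar and weight all measured within about 1 mm of where they started. The network also reported wrong positions for "blue" and "white", which I took as false detections.
- **Not explained:** a sideways force of about 4–5 N along x appeared in the last few millimetres of the press. The knob and fingers stayed in line.

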